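Rotate the flux-paste cartridges in the first-in first-out rail

ROBOT

A 6-joint arm with a two-finger parallel gripper is mounted at the origin on a cart in front of the work surface, level with it; the furniture and walls round the work are solid. World frame = base frame: x ahead of the robot, y to its left, z up, the work surface at z = 0. Lengths are in m, angles in rad, forces in N, time in s.
With the tool pointing down it reaches from about 0.2 to 0.875 m from the base axis. Payload 3.4 kg.
Tool frame: the origin (TCP) lies between the finger pads; the fingertips stand 25 mm ahead of it and the grasp point (between the pads) lies 6 mm ahead of it (r.nose_length is the z of the fingertips in the tool frame, in m); z points along the fingers, y is the line along which they close (so a half turn about z gives the same grasp; the last joint's range is limited). The gripper opens to 94 mm and grips with 3 to 60 N. Pads are 16 mm wide; open, the fingers measure 119 mm over their backs; the gripper's body (75 mm by 177 mm) begins 78 mm behind the grasp point.
Start: joints at [-1.271, 0.276, 1.505, -0, 1.361, -0.121], TCP at [0.235, -0.525, 0.23] pointing down, gripper open.
Joint ranges: [-2.89, 2.89], [-0.75, 2.08], [0.22, 2.7], [-1.18, 4.32], [0.11, 2.71], [-2.7, 2.7]. Speed limits (rad/s): [2.57, 2.57, 3.14, 3.14, 3.14, 3.14].

INTERFACE

Orientations are given as a unit quaternion [w, x, y, z].
In Python, from plant import r, gripper_to, inverse_kinematics, vision, models, telemetry gives the robot as it stands. Calls block until the motion is done:
- r.move_to(position, orientation): joint-space move of the TCP to a pose.
- r.move_l(position, rot=None, vel=0.15, guard=None): straight line of the TCP; rot=None keeps the orientation; vel is the mean speed in m/s. With guard (N) it stops when the force on the tool has changed by that much, and returns True; else False.
- r.movej(angles): joint-space move.
- gripper_to(opening, f_grip=None): finger opening in m; f_grip is the grip in N (None keeps the last); returns when the fingers have stopped.
- r.hold(seconds).
- inverse_kinematics(position, orientation): joint angles nearest the present ones, or None.
- vision.snapshot(name): name is "side" or "top" or "wrist"; returns the picture (384x512x3 uint8, red, green, blue); there is no depth.
- vision.get_calibration(name): a dict with "fx", "fy", "cx", "cy" (pixels), "position" and "orientation" of the camera in the world. Camera axes: x right, y down, z forward; pixel columns grow to the right and rows downward; lengths in m; the calibration is good to about 2 mm. A picture is of the moment at which its call begins: read the wrist's pose just before it. get_calibration takes no time and is no camera call; for the wrist camera it gives the pose at the moment of the call.
A pose or a line that the arm cannot do raises r.PlanningError and nothing moves.
- r.sign_off(): hands the job in; it is judged then, once.
Trained networks look in the newest picture that a camera, given by its name, has taken for a name from the list of things; names that differ only in an ending like _2 or _b are one class to them, and where a whole thing is asked for, a point or a joint stands for the part that bears it (a point fixed in the world has none). Each returns a list of dicts, best first, with "score" (0 to 1); they miss things now and then, are a little off and sometimes report something else, mostly with a low value. They report only what shows in the picture. A call takes as long as a camera call.
- models.boxes_of(thing, camera): "at" ([x, y, z] in m, in world coordinates, good to about 4 mm: the middle of the surface that is visible of it).
- models.regions_of(thing, camera): "pixels" (384x512 bool, what is visible of it).
- models.mark_of(thing, camera): "at" ([x, y, z] in m, in world coordinates, good to about 4 mm: a listed point, or the origin of a listed thing).
Readings, each from a call of its own:
- telemetry.current_t(): time.
- telemetry.current_joints(): joint angles.
- telemetry.current_dq(): joint speeds.
- telemetry.current_joint_efforts(): joint torques, N m.
- telemetry.current_ee_pos(): TCP position.
- telemetry.current_tool_rot(): TCP orientation.
- telemetry.current_wrist_force(): force on the tool from outside, world axes, zero at the start.
- telemetry.current_torque(): the same for the moment, N m.
- telemetry.current_opening(): finger opening in m.
- telemetry.current_finger_force(): force on a finger pad.
Only numpy, scipy, OpenCV 4.12 (cv2) and the standard library are available. Lean on these libraries where they do the work, as an engineer would, in place of code of your own. Each camera call takes 0.05 s, during which the arm holds its last target. There are 200 camera calls.

TASK

One of the two loose cartridges standing on the mat matches those in the rail: hang it in the rail's open loading bay (the end beside the vice), then push the row along until the front cartridge, the oldest, is up against the stop in the open take-out bay at the other end. Lift that oldest one out and stand it upright in the job tray beside the board, leaving the other two hanging in the rail with the fresh one fully under the lips, and the thin cartridge and the board undisturbed.

Things in the scene. Friction and masses are not known exactly. Their poses are not given: they have to be found in the camera images.
- rail: Fixed bench rail of bare aluminium on a dark foot, 244 mm long (lane along its y), 80 wide at the foot, 54 wide above, 95 high. Origin: centre of the underside, z up. A 32 mm slot runs along y; cartridges hang in it by collars riding on flanges (top z = 82 mm) in a 48 mm channel. Lips (z = 90 to 93, 32 apart) hold collars down over y = -51 to 61 mm, flaring up to z = 97 at y = -63.
- load_bay (a point): Middle of the loading bay, open above, at the -y end, beside the vice: rail y = -115 (end wall, 95 mm high) to -63 mm. The point lies at rail (0, -89, 82) mm, height of the flange tops: a loaded cartridge hangs with its axis through it and its collar's underside at this height.
- takeout_bay (a point): In the take-out bay, open above, at the +y end: rail y = 61 to 115 mm (stop wall, 95 mm high). The point, rail (0, 92, 82) mm, is where the front cartridge's axis and collar underside are when it is against the stop; a touching row has a pitch of 44 mm.
- cartridge_fresh: The fresh cartridge, standing on the mat: white tube 28 mm across, 120 mm tall, with a 44 mm collar (5 thick, underside 70 above the bottom) and a grey 28 mm ribbed cap, 87 to 120 above the bottom. Origin: centre of the bottom, z along the axis. 0.065 kg. Hung in the rail its origin is at rail z = 12 mm, its top at 132 mm.
- cartridge_front: The front (oldest) cartridge, same size and look, hanging in the rail nearest the take-out end under the lips. Origin: centre of the bottom.
- cartridge_second: The second cartridge, same size and look, hanging in the rail behind the front one, towards the loading bay. Origin: centre of the bottom.
- cartridge_thin: A thinner cartridge of the same plain materials standing upright on the mat (21 mm tube, 29 mm collar, 101 mm tall): does not belong in this rail. Origin: centre of the bottom.
- job_tray: Shallow open grey tray, fixed, 130 mm (x) by 160 mm (y), rim 18 mm high, walls and floor 3 mm. Origin: centre of the underside. The board lies in its -y half, tweezers along its +x wall; its +y half is free round (x, y) = (-10, 37) mm.
- dev_board: Small circuit board 62 x 56 x 21 mm lying in the -y half of the tray. Origin: centre of the underside.

How it is judged:
On the way, in this order (a step that is already met when the one before it is completed fails the run):
1. the fresh cartridge hangs in the rail by its collar, behind the other two, before the front one has been brought into the take-out bay (x of cartridge_fresh in the frame of rail between -0.006 and 0.006 m and y of cartridge_fresh in the frame of rail between -0.115 and 0 m and z of cartridge_fresh in the frame of rail between 0.008 and 0.017 m and angle between cartridge_fresh's own z axis and vertical below 0.15 rad and y of cartridge_front in the frame of rail between -0.02 and 0.083 m), for 0.1 s.
2. the row has been pushed along: the front cartridge hangs at the stop in the take-out bay (within 8 mm), the fresh one is under the lips (x of cartridge_front in the frame of rail between -0.006 and 0.006 m and y of cartridge_front in the frame of rail between 0.084 and 0.1 m and z of cartridge_front in the frame of rail between 0.008 and 0.017 m and angle between each of cartridge_front, cartridge_fresh's own z axis and vertical below 0.15 rad and x of cartridge_fresh in the frame of rail between -0.006 and 0.006 m and y of cartridge_fresh in the frame of rail between -0.03 and 0.04 m and z of cartridge_fresh in the frame of rail between 0.008 and 0.017 m), for 0.2 s.
At the end, for the whole second after the job is handed in: The oldest cartridge stands upright (within 0.1 rad), at rest, on the floor of the job tray; the second and the fresh cartridge hang upright by their collars in the rail's slot, the fresh one behind it and wholly under the lips (x of cartridge_front in the frame of job_tray between -0.055 and 0.055 m and y of cartridge_front in the frame of job_tray between -0.07 and 0.07 m and z of cartridge_front in the frame of job_tray between 0 and 0.007 m and angle between cartridge_front's own z axis and vertical below 0.1 rad and linear speed of cartridge_front below 0.02 m/s and x of cartridge_fresh in the frame of rail between -0.006 and 0.006 m and y of cartridge_fresh in the frame of rail between -0.03 and 0.045 m and z of cartridge_fresh in the frame of rail between 0.008 and 0.017 m and angle between each of cartridge_fresh, cartridge_second's own z axis and vertical below 0.15 rad and x of cartridge_second in the frame of rail between -0.006 and 0.006 m and y of cartridge_second in the frame of rail between 0.01 and 0.1 m and z of cartridge_second in the frame of rail between 0.008 and 0.017 m); the robot touches nothing.
It fails at once if the thin cartridge is moved more than 30 mm or tipped (distance of cartridge_thin from where it was at the start of the episode above 0.03 m or angle between cartridge_thin's own z axis and vertical above 0.4 rad).
It fails at once if the board in the tray is moved more than 20 mm (distance of dev_board from where it was at the start of the episode above 0.02 m).
It also fails if it takes over 61 s, if anything falls off the work surface, if the arm or the gripper's body presses on something with over 40 N, if the wrist force passes 120 N, or if a joint passes its speed limit or range.

## Working session

There is one attempt and no reset: what is moved stays moved. The work goes in short steps, each a Python script; the robot and the scene stay as the last script left them, time stands still between calls to the robot, and variables do not carry over. Pictures are saved under pics/ and viewed, at most 10 in all, crops included, and the job is handed in when it is done.

```bash
ls; mkdir -p pics; python3 - <<'E'
from plant import r, vision, models, telemetry
import cv2, numpy as np
for c in ("top","side"):
    im=vision.snapshot(c); cv2.imwrite(f"pics/{c}0.png",im[:,:,::-1])
    k=vision.get_calibration(c); print(c,k)
    for n in ("rail","load_bay","takeout_bay","cartridge_fresh","cartridge_front","cartridge_second","cartridge_thin","job_tray","dev_board"):
        print(n,[(np.round(d["at"],3).tolist(),round(d["score"],2)) for d in models.mark_of(n,c)])
print(telemetry.current_t(), r.nose_length, telemetry.current_tool_rot())
E
```

```text
pics
top {'fx': 454.64363930990055, 'fy': 454.64363930990055, 'cx': 254.5590906152038, 'cy': 194.04526314345767, 'position': array([0.40719659, 0.15411376, 1.0462887 ]), 'orientation': array([-0.04618493,  0.71327441, -0.69853841,  0.03392127])}
rail [([0.498, 0.346, 0.002], 0.81), ([0.576, 0.31, 0.084], 0.62)]
load_bay [([0.579, 0.312, 0.08], 0.86)]
takeout_bay [([0.407, 0.375, 0.079], 0.86), ([0.525, 0.335, 0.012], 0.3)]
cartridge_fresh [([0.435, 0.198, 0.004], 0.71)]
cartridge_front [([0.476, 0.354, 0.015], 0.81), ([0.578, 0.312, 0.084], 0.61)]
cartridge_second [([0.527, 0.337, 0.012], 0.56)]
cartridge_thin [([0.523, 0.118, 0.003], 0.5)]
job_tray [([0.466, -0.048, 0.004], 0.92)]
dev_board [([0.452, -0.089, 0.004], 0.73)]
side {'fx': 473.77755956518286, 'fy': 473.77755956518286, 'cx': 253.52137858029474, 'cy': 193.65405766345063, 'position': array([-0.08418427,  0.69060135,  1.00487578]), 'orientation': array([ 0.13771955, -0.39365574,  0.85072886, -0.31988888])}
rail [([0.492, 0.341, -0.002], 0.88), ([0.531, 0.118, 0.004], 0.58)]
load_bay [([0.577, 0.309, 0.082], 0.86)]
takeout_bay [([0.409, 0.374, 0.082], 0.8)]
cartridge_fresh [([0.437, 0.198, 0.003], 0.96)]
cartridge_front [([0.476, 0.347, 0.013], 0.62)]
cartridge_second [([0.528, 0.332, 0.015], 0.53)]
cartridge_thin [([0.53, 0.116, 0.005], 0.65)]
job_tray [([0.468, -0.05, 0.004], 0.77)]
dev_board [([0.451, -0.086, 0.01], 0.73)]
1.0 0.025 [4.30238249e-05 9.77950394e-01 2.08837318e-01 1.56069795e-05]
```

View pics/top0.png

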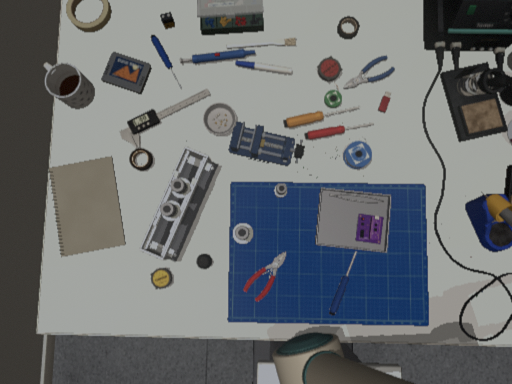

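View pics/side0.png

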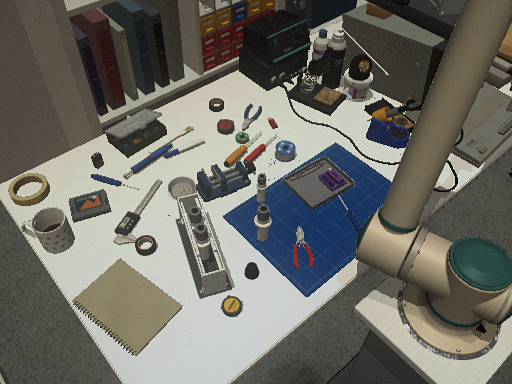

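The top view shows the rail from (200,155), beside the vice, to (160,250). Its two caps are at (180,185) and (171,209). The fresh cartridge is at (243,232), the thin one at (281,189) and the tray at (353,220). All of this agrees with the networks. The side view agrees too: fresh at (263,222), thin at (262,186). Next I'll refine these with the wrist camera from two places.

```bash
cat > h.py <<'E'
from plant import r, gripper_to, inverse_kinematics, vision, models, telemetry
import numpy as np, cv2
from scipy.spatial.transform import Rotation as R
def quat(yaw):            # tool down, closing line (tool y) along world heading yaw
    a=(yaw+np.pi/2)/2     # tool y = (sin2a,-cos2a) 
    a=(np.arctan2(np.cos(yaw),-np.sin(yaw)))/2
    return np.array([0,np.cos(a),np.sin(a),0])
def rays(c,uv):
    k=vision.get_calibration(c); q=k["orientation"]
    uv=np.atleast_2d(uv).astype(float)
    d=np.c_[(uv[:,0]-k["cx"])/k["fx"],(uv[:,1]-k["cy"])/k["fy"],np.ones(len(uv))]
    return k["position"],R.from_quat(np.r_[q[1:],q[0]]).apply(d)
def on_plane(c,uv,z):
    p,d=rays(c,uv); return p+d*((z-p[2])/d[:,2])[:,None]
def st(): return round(telemetry.current_t(),2),np.round(telemetry.current_ee_pos(),4).tolist(),np.round(telemetry.current_wrist_force(),1).tolist(),round(telemetry.current_opening(),4)
E
python3 - <<'E'
from h import *
# tray yaw from region in the top picture
vision.snapshot("top")
m=models.regions_of("job_tray","top")[0]["pixels"]
pts=on_plane("top",np.argwhere(m)[:,::-1],0.018)[:,:2]
print("tray",cv2.minAreaRect((pts*1000).astype(np.float32)))
yaw=np.arctan2(.936,.352)
for y in (yaw,yaw-np.pi):
    print(y,[None if (j:=inverse_kinematics(p,quat(y))) is None else np.round(j,2).tolist() for p in ([.45,.24,.35],[.436,.198,.11],[.578,.311,.12],[.408,.375,.12],[.46,-.01,.12])])
q=quat(yaw-np.pi)
for i,p in enumerate(([.47,.24,.38],[.44,.29,.38])):
    r.move_to(p,q)
    im=vision.snapshot("wrist"); cv2.imwrite(f"pics/w{i}.png",im[:,:,::-1])
    print(st(),vision.get_calibration("wrist"))
    for n in ("rail","load_bay","takeout_bay","cartridge_fresh","cartridge_front","cartridge_second","cartridge_thin"):
        print(n,[(np.round(d["at"],3).tolist(),round(d["score"],2)) for d in models.mark_of(n,"wrist")])
E
```

```text
tray ((470.1357727050781, -49.44005584716797), (162.32528686523438, 130.31149291992188), 84.94170379638672)
1.2110893272099401 [[0.35, 0.13, 1.41, -0.0, 1.61, -0.86], [0.28, 0.24, 1.89, -0.0, 1.01, -0.93], [0.39, 0.47, 1.48, -0.0, 1.19, -0.82], [0.62, 0.33, 1.72, -0.0, 1.09, -0.59], [-0.17, 0.2, 1.91, -0.0, 1.03, -1.38]]
-1.930503326379853 [[0.35, 0.13, 1.41, -0.0, 1.61, 2.28], [0.28, 0.24, 1.89, -0.0, 1.01, 2.21], [0.39, 0.47, 1.48, -0.0, 1.19, 2.32], [0.62, 0.33, 1.72, -0.0, 1.09, 2.55], [-0.17, 0.2, 1.91, -0.0, 1.03, 1.76]]
(4.02, [0.4703, 0.2394, 0.3798], [-0.7, -0.1, -0.1], 0.0938) {'fx': 311.25993398014396, 'fy': 311.25993398014396, 'cx': 257.2855628465227, 'cy': 194.36045180571563, 'position': array([0.54477875, 0.20999323, 0.53374319]), 'orientation': array([-0.07934388, -0.56322372,  0.8142688 ,  0.11597375])}
rail [([0.497, 0.342, 0.002], 0.94)]
load_bay [([0.578, 0.307, 0.085], 0.9)]
takeout_bay [([0.41, 0.379, 0.084], 0.85), ([0.435, 0.198, 0.003], 0.3)]
cartridge_fresh [([0.438, 0.197, 0.002], 0.94)]
cartridge_front [([0.478, 0.352, 0.015], 0.92)]
cartridge_second [([0.5
[... 155 characters left out ...]
) {'fx': 311.25993398014396, 'fy': 311.25993398014396, 'cx': 257.2855628465227, 'cy': 194.36045180571563, 'position': array([0.51439548, 0.26076342, 0.53405986]), 'orientation': array([-0.07923399, -0.56404519,  0.8137815 ,  0.11547586])}
rail [([0.5, 0.34, -0.0], 0.61), ([0.472, -0.051, 0.006], 0.55), ([0.578, 0.31, 0.087], 0.41)]
load_bay [([0.578, 0.31, 0.086], 0.71), ([0.407, 0.377, 0.083], 0.62), ([0.473, -0.052, 0.004], 0.58)]
takeout_bay [([0.408, 0.379, 0.085], 0.76)]
cartridge_fresh [([0.435, 0.196, 0.0], 0.87), ([0.408, 0.38, 0.085], 0.46)]
cartridge_front [([0.478, 0.351, 0.014], 0.92)]
cartridge_second [([0.526, 0.332, 0.016], 0.96)]
cartridge_thin [([0.526, 0.117, 0.002], 0.86)]
```

View pics/w0.png

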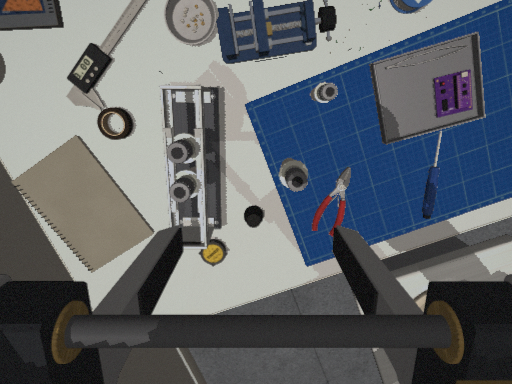

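View pics/w1.png

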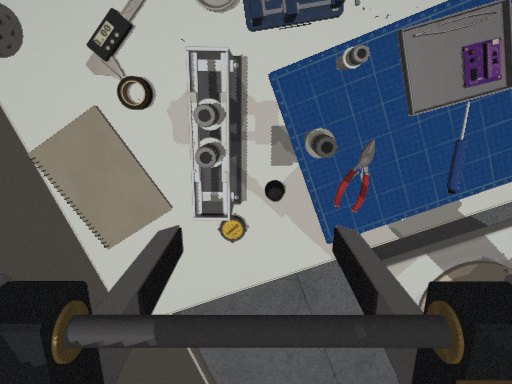

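Both wrist views show the rail running vertically in the picture. The fresh cap is at (294,177) and (325,147). The front cap is at (183,187) and (207,155), and the second at (180,149) and (208,112). I'll triangulate the caps and take one closer rectified view of the rail for its lateral alignment.

```bash
cat >> h.py <<'E'
def ortho(im,K,c0,yaw,z,L,W,s=2):
    """rectified patch at height z: rows = rail y (L mm, centred), cols = rail x (W mm), s px/mm"""
    v,u=np.mgrid[0:int(L*s),0:int(W*s)]
    y=(v/s-L/2)/1000; x=(u/s-W/2)/1000
    ex=np.array([np.cos(yaw),np.sin(yaw)]); ey=np.array([-ex[1],ex[0]])
    P=np.dstack([c0[0]+x*ex[0]+y*ey[0],c0[1]+x*ex[1]+y*ey[1],np.full_like(x,z)]).reshape(-1,3)
    q=K["orientation"]; c=R.from_quat(np.r_[q[1:],q[0]]).inv().apply(P-K["position"])
    mx=(K["fx"]*c[:,0]/c[:,2]+K["cx"]).reshape(x.shape).astype(np.float32)
    my=(K["fy"]*c[:,1]/c[:,2]+K["cy"]).reshape(x.shape).astype(np.float32)
    return cv2.remap(im,mx,my,cv2.INTER_CUBIC)
E
cat > m.py <<'E'
from h import *
import pickle
yaw=np.radians(68.35); q=quat(yaw-np.pi)
K=vision.get_calibration("wrist"); tcp=np.array(telemetry.current_ee_pos())
_,d=rays("wrist",[256,122]); d=d[0]/d[0][2]
p=np.array([.494,.3425,.095]); cam=p+d*(.45-.095)*-1 if d[2]<0 else p-d*(.095-.45)*-1
cam=p+(d/d[2])*(.45-.095)
r.move_to((tcp+cam-K["position"]).tolist(),q)
K2=vision.get_calibration("wrist"); im=vision.snapshot("wrist"); 
pickle.dump((im,K2),open("w2.pkl","wb"))
a={n:models.mark_of(n,"wrist") for n in ("load_bay","takeout_bay","cartridge_fresh","cartridge_front","cartridge_second")}
for n in a: print(n,[(np.round(t["at"],3).tolist(),round(t["score"],2)) for t in a[n]])
print(st())
A=ortho(im,K2,p[:2],yaw,.095,280,90); B=ortho(im,K2,[.436,.197],yaw,.120,90,90); C=ortho(im,K2,p[:2],yaw,.132,180,90)
out=np.zeros((560,560,3),np.uint8); out[:,:180]=A; out[:180,190:370]=B; out[:360,380:]=C
out=np.ascontiguousarray(out)
for x in (90,280,470): cv2.line(out,(x,0),(x,8),(255,0,0),1)
cv2.imwrite("pics/o2.png",cv2.resize(out,None,fx=1.07,fy=1.07)[:, :, ::-1] if 0 else out[:,:,::-1])
cv2.imwrite("w2_raw.png",im[:,:,::-1])
E
python3 m.py
```

```text
load_bay [([0.581, 0.31, 0.083], 0.95)]
takeout_bay [([0.408, 0.379, 0.086], 0.67)]
cartridge_fresh [([0.433, 0.197, 0.006], 0.61)]
cartridge_front [([0.478, 0.353, 0.013], 0.91)]
cartridge_second []
(5.93, [0.4373, 0.3628, 0.2977], [0.4, -0.2, 0.6], 0.0945)
```

View pics/o2.png

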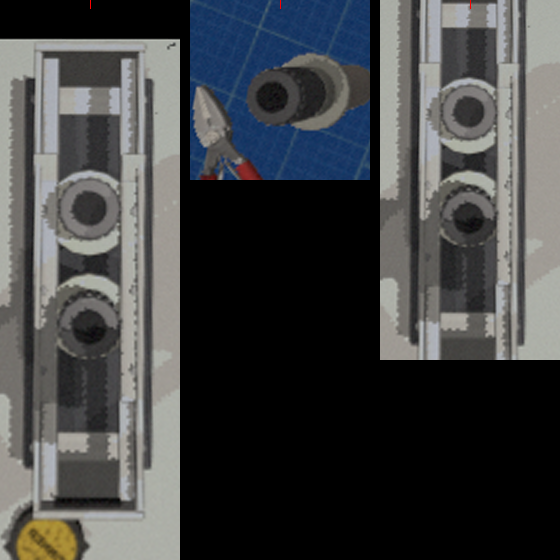

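The rectified view at z = 95 mm puts the rail walls at columns 35–144 over rows 44–517. That confirms the rail centre at (0.494, 0.3425) and the yaw at 68.35° to within about 0.5 mm. The fresh cap sits at (272,97), about 5 mm off the networks' mean, so I'll triangulate it.

```bash
python3 - <<'E'
import cv2,numpy as np
c=[("pics/w0.png",295,177),("pics/w1.png",324,146)]
import pickle; im2=pickle.load(open("w2.pkl","rb"))
from h import *
K=im2[1];q=K["orientation"]
p=R.from_quat(np.r_[q[1:],q[0]]).inv().apply(np.array([.432,.195,.12])-K["position"]); u,v=int(K["fx"]*p[0]/p[2]+K["cx"]),int(K["fy"]*p[1]/p[2]+K["cy"])
c.append(("w2_raw.png",u,v)); print(c, K["position"].tolist(),q.tolist())
t=[cv2.resize(cv2.imread(f)[y-20:y+20,x-20:x+20],(260,260),interpolation=cv2.INTER_CUBIC) for f,x,y in c]
cv2.imwrite("pics/f.png",np.hstack(t))
E
```

```text
[('pics/w0.png', 295, 177), ('pics/w1.png', 324, 146), ('w2_raw.png', 408, 127)] [0.5107734914710977, 0.3324923756653374, 0.45033429133647057] [-0.07848643561544659, -0.5565137120658395, 0.8189310808156737, 0.11612171451177697]
```

View pics/f.png

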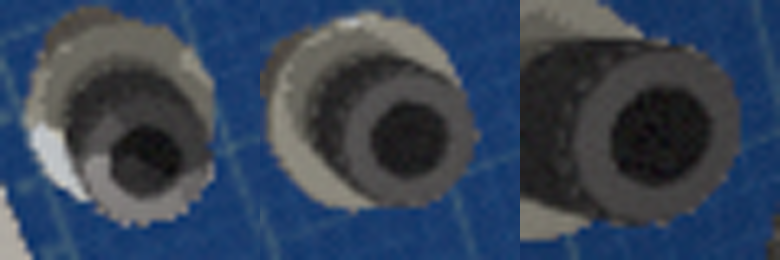

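The crops show the cap's top circle at w0 (297.2,181.2), w1 (326.5,147.0) and w2 (409.1,127.5).

```bash
python3 - <<'E'
import numpy as np
from scipy.spatial.transform import Rotation as R
V=[((297.2,181.2),[0.54477875,0.20999323,0.53374319],[-0.07934388,-0.56322372,0.8142688,0.11597375]),
((326.5,147.0),[0.51439548,0.26076342,0.53405986],[-0.07923399,-0.56404519,0.8137815,0.11547586]),
((409.1,127.5),[0.5107734914710977,0.3324923756653374,0.45033429133647057],[-0.07848643561544659,-0.5565137120658395,0.8189310808156737,0.11612171451177697])]
A=[];b=[]
for (u,v),p,q in V:
    d=R.from_quat(q[1:]+q[:1]).apply([(u-257.286)/311.26,(v-194.36)/311.26,1]); p=np.array(p)
    print("at z=.12",np.round(p+d*(.12-p[2])/d[2],4)); d/=np.linalg.norm(d); M=np.eye(3)-np.outer(d,d); A.append(M); b.append(M@p)
A=np.vstack(A);b=np.hstack(b); print(np.linalg.lstsq(A,b,rcond=None)[0])
E
```

```text
at z=.12 [0.4311 0.1952 0.12  ]
at z=.12 [0.4317 0.1943 0.12  ]
at z=.12 [0.4313 0.1944 0.12  ]
[0.43182538 0.19503517 0.12189321]
```

Triangulated, the cap top is at (0.4318, 0.1950, 0.122), which agrees with the 120 mm height. Now I'll grasp it and hover over the loading bay.

```bash
cat >> h.py <<'E'
YAW=np.radians(68.35); Q=quat(YAW-np.pi); C0=np.array([.494,.3425])
def rail(y,x=-.0003):
    ex=np.array([np.cos(YAW),np.sin(YAW)]); return C0+x*ex+y*np.array([-ex[1],ex[0]])
def go(xy,z,**k): return r.move_l([float(xy[0]),float(xy[1]),z],**k)
E
python3 - <<'E'
from h import *
f=[.4316,.1949]
r.move_to([*f,.22],Q); gripper_to(.06)
print(go(f,.115,vel=.15,guard=10),st())
gripper_to(.0,f_grip=15); print(st(),telemetry.current_finger_force())
print(go(f,.25,vel=.2),st())
print(go(rail(-.089),.25,vel=.2),st())
im=vision.snapshot("wrist"); top=vision.snapshot("top")
cv2.imwrite("pics/g.png",np.hstack([im[:,:,::-1][:, 100:420],top[120:270,120:290,::-1].repeat(2,0).repeat(2,1)[:384]]) if 0 else cv2.hconcat([np.ascontiguousarray(im[:,100:420,::-1]),cv2.resize(np.ascontiguousarray(top[120:270,130:290,::-1]),(410,384))]))
E
```

```text
False (8.25, [0.4323, 0.1951, 0.1156], [-0.2, 0.2, 0.3], 0.0598)
(8.85, [0.4318, 0.1949, 0.1152], [-0.4, 0.3, 1.7], 0.0275) 14.972976297140121
False (9.68, [0.4308, 0.1947, 0.2489], [0.3, 0.4, -0.7], 0.0278)
False (10.75, [0.5759, 0.309, 0.2495], [-0.1, -0.3, -1.0], 0.028)
```

View pics/g.png

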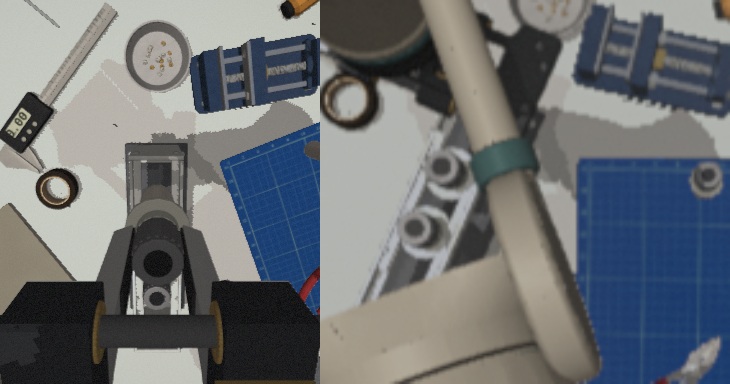

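The wrist view shows the cartridge gripped upright and centred over the bay: cap at (157,258), rail end at (156,150). I'll lower it under guard.

```bash
python3 - <<'E'
from h import *
r.hold(.2); print(rail(-.089),st())
print(go(rail(-.089),.20,vel=.15),st())
g=go(rail(-.089),.129,vel=.06,guard=6); r.hold(.15); print(g,st(),telemetry.current_torque())
E
```

```text
[0.5766108  0.30938588] (11.05, [0.5762, 0.3091, 0.2505], [0.5, 0.3, -1.0], 0.0275)
False (11.53, [0.5767, 0.3094, 0.2002], [0.0, 1.1, 0.1], 0.028)
False (13.02, [0.5768, 0.3095, 0.1295], [-0.4, 0.3, -0.6], 0.0278) [0.10056599 0.00468864 0.0641159 ]
```

```bash
python3 - <<'E'
from h import *
g=go(rail(-.089),.1265,vel=.03,guard=4); print(g,st())
gripper_to(.045); r.hold(.4); print(st())
vision.snapshot("side"); print([(np.round(d["at"],3).tolist(),round(d["score"],2)) for d in models.mark_of("cartridge_fresh","side")])
gripper_to(0,f_grip=6); print(st())
for y in (-.06,-.03):
    g=go(rail(y),.1275,vel=.06,guard=6); print(y,g,st(),rail(y))
    if g: break
E
```

```text
False (13.27, [0.5764, 0.3093, 0.1263], [1.0, -0.0, -0.2], 0.0272)
(14.16, [0.5766, 0.3094, 0.1265], [-0.8, -0.4, 0.5], 0.0446)
[([0.578, 0.307, 0.014], 0.56)]
(14.67, [0.5766, 0.3094, 0.1265], [0.0, 0.2, 0.4], 0.0279)
-0.06 False (15.3, [0.5494, 0.3203, 0.1277], [0.7, 0.1, -0.9], 0.028) [0.54965661 0.32008502]
-0.03 False (15.95, [0.5214, 0.3313, 0.1275], [-0.3, -0.7, -0.6], 0.0277) [0.52177297 0.33115309]
```

```bash
python3 - <<'E'
from h import *
g=go(rail(-.005),.1268,vel=.06,guard=6); print(g,st(),rail(-.005))
if not g: 
    g=go(rail(.006),.1268,vel=.02,guard=5); print(g,st(),rail(.006))
d=np.array(telemetry.current_ee_pos())[:2]-C0; print("rail y of tool",d@np.array([-np.sin(YAW),np.cos(YAW)]))
r.hold(.3); print(st())
im=vision.snapshot("side"); top=vision.snapshot("top")
for c in("side","top"):
  for n in ("cartridge_fresh","cartridge_front","cartridge_second"): print(c,n,[(np.round(d["at"],3).tolist(),round(d["score"],2)) for d in models.mark_of(n,c)])
print(rail(.092),rail(.004))
cv2.imwrite("pics/p.png",cv2.hconcat([cv2.resize(np.ascontiguousarray(im[180:300,150:290,::-1]),(448,384)),cv2.resize(np.ascontiguousarray(top[140:270,130:230,::-1]),(300,384))]))
E
```

```text
False (16.52, [0.498, 0.3406, 0.1268], [-0.2, -0.8, -0.5], 0.028) [0.49853659 0.34037648]
False (17.22, [0.4887, 0.3445, 0.127], [1.9, -0.4, -0.3], 0.0275) [0.48831259 0.34443478]
rail y of tool 0.00567925349095172
(17.52, [0.4886, 0.3445, 0.127], [2.8, -0.4, 0.1], 0.0277)
side cartridge_fresh [([0.575, 0.31, 0.083], 0.68), ([0.494, 0.341, 0.016], 0.49)]
side cartridge_front [([0.41, 0.376, 0.013], 0.8)]
side cartridge_second []
top cartridge_fresh [([0.455, -0.087, 0.003], 0.43)]
top cartridge_front [([0.412, 0.382, 0.018], 0.61)]
top cartridge_second [([0.443, 0.368, 0.012], 0.63)]
[0.40837947 0.37616326] [0.4901715  0.34369691]
```

View pics/p.png

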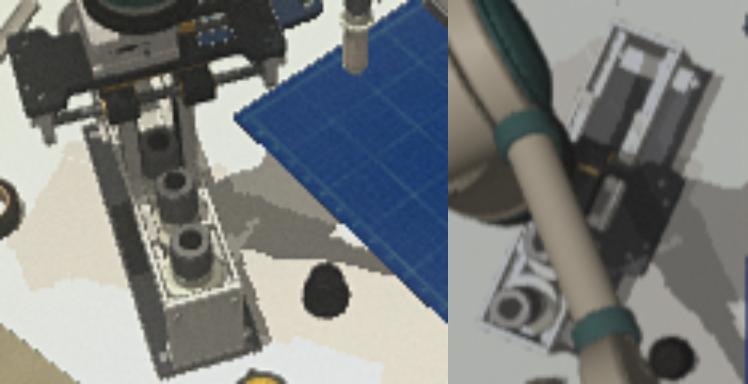

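The side view shows the front cap (190,250 in the crop) in the end bay by the stop wall, with the second (175,190) and the fresh one (158,145) touching in a row. A steady 3 N at the tool confirms contact with the stop. Next I'll release the fresh one and lift the front one out.

```bash
python3 - <<'E'
from h import *
go(rail(.0045),.127,vel=.03); gripper_to(.05); r.hold(.3)
go(rail(.0045),.19,vel=.12); go(rail(.092),.19,vel=.15)
r.hold(.2); vision.snapshot("wrist")
print(go(rail(.092),.127,vel=.08,guard=8),st())
gripper_to(0,f_grip=15); print(st())
g=go(rail(.092),.20,vel=.06,guard=8); print(g,st())
if not g:
    go(rail(.092),.27,vel=.15)
    r.hold(.2); im=vision.snapshot("wrist"); s=vision.snapshot("side"); print(st())
    cv2.imwrite("pics/l.png",cv2.hconcat([np.ascontiguousarray(im[:,100:420,::-1]),cv2.resize(np.ascontiguousarray(s[160:300,130:290,::-1]),(439,384))]))
E
```

```text
False (21.62, [0.4088, 0.3765, 0.1274], [-0.1, 0.5, 0.2], 0.0497)
(22.09, [0.4086, 0.3763, 0.1273], [-0.6, -0.5, 1.8], 0.0272)
False (23.46, [0.4081, 0.376, 0.1995], [-0.3, 0.3, -0.3], 0.0275)
(24.38, [0.4081, 0.3759, 0.2691], [0.5, 0.4, -1.6], 0.0273)
```

View pics/l.png

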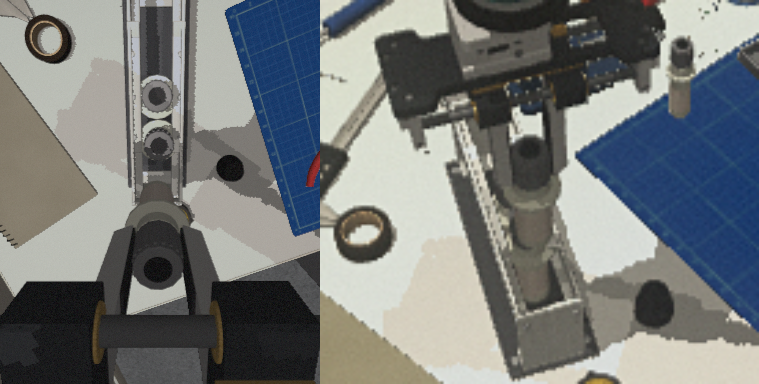

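The front cartridge is lifted clear and upright in the grip. The other two hang at (158,95) and (158,142) in the wrist view. Now to the tray, with a guarded touch-down.

```bash
python3 - <<'E'
from h import *
t=[.4625,-.0113]
go(t,.27,vel=.25); r.hold(.2); go(t,.15,vel=.15); print(st())
g=go(t,.112,vel=.025,guard=4); print(g,st())
r.hold(.2); z=telemetry.current_ee_pos()[2]; gripper_to(.05); r.hold(.3)
go(t,.26,vel=.12); r.move_to([.36,.1,.33],Q); print(st())
im=vision.snapshot("side"); top=vision.snapshot("top")
for c in("side","top"):
  for n in ("cartridge_fresh","cartridge_front","cartridge_second","cartridge_thin","dev_board","job_tray"): print(c,n,[(np.round(d["at"],3).tolist(),round(d["score"],2)) for d in models.mark_of(n,c)])
cv2.imwrite("pics/e.png",cv2.hconcat([cv2.resize(np.ascontiguousarray(im[130:290,160:380,::-1]),(440,320)),cv2.resize(np.ascontiguousarray(top[130:270,140:400,::-1]),(340,320))]))
E
```

```text
(27.24, [0.4633, -0.0114, 0.1507], [-0.2, -0.6, 0.1], 0.028)
True (28.33, [0.4627, -0.011, 0.1204], [-0.6, 0.1, 3.0], 0.0277)
(31.42, [0.3604, 0.0996, 0.3295], [0.1, -0.9, -0.1], 0.0504)
side cartridge_fresh [([0.491, 0.342, 0.012], 0.75)]
side cartridge_front [([0.464, -0.013, 0.009], 0.77)]
side cartridge_second [([0.449, 0.362, 0.014], 0.8)]
side cartridge_thin [([0.527, 0.117, 0.002], 0.57)]
side dev_board [([0.452, -0.089, 0.008], 0.58)]
side job_tray [([0.47, -0.051, 0.002], 0.78)]
top cartridge_fresh [([0.491, 0.346, 0.012], 0.87)]
top cartridge_front [([0.468, -0.007, 0.009], 0.87), ([0.496, 0.344, 0.002], 0.74)]
top cartridge_second [([0.448, 0.366, 0.012], 0.67)]
top cartridge_thin [([0.522, 0.118, 0.002], 0.72)]
top dev_board [([0.45, -0.086, 0.008], 0.85)]
top job_tray []
```

View pics/e.png

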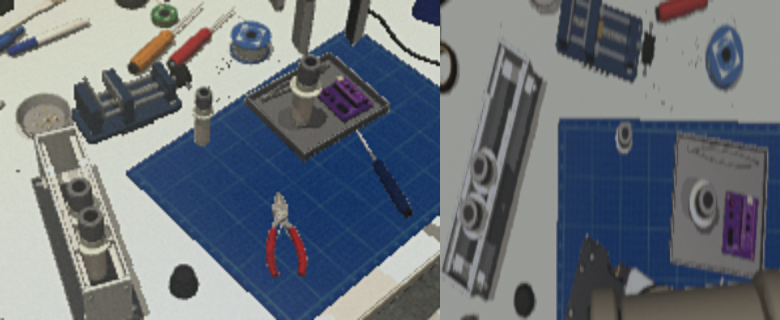

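The picture shows the oldest cartridge standing upright in the tray at (308,75). The other two hang upright in the rail at (80,190) and (90,220). The board and the thin cartridge haven't moved, and the gripper is clear.

```bash
python3 -c "
from h import *
print(r.sign_off(), st())"
```

```text
the job is handed in; nothing more can be done
the job is handed in; nothing more can be done
```

The job is handed in: the fresh cartridge hangs under the rail's lips behind the second one, the oldest stands upright in the job tray, and the thin cartridge and board are where they started; it took about 32 of the 61 s, and the hand-in returned no verdict.

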